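# Load the sample tray, release its telescoping arm and hold it at the scale mark

## Task

Put the three loose camera parts - the lens barrel, the battery and the metal mount ring - into the tray at the end of the telescoping arm, in any order, while the arm is still locked. Then push the arm's lock button all the way down, take the post at the tray's outer end and draw the arm out until the tray's pointer stands at the third (last) long mark of the scale. Finish holding it there by the post, still, because the arm springs back when let go; leave everything else on the bench where it is.

Things in the scene. Friction and masses are not known exactly. Their poses are not given: they have to be found in the camera images.
- lens_c (a point): Centre of the lens barrel: an upright black cylinder 38 mm in diameter up to 34 mm, then 33 mm in diameter, 42 mm high in all, standing on the bench; this point is 21 mm above its underside. 70 to 120 g.
- battery_c (a point): Centre of the camera battery: a grey block lying flat, 36 mm (its x) by 50 mm (its y) by 20 mm high; this point is 10 mm above its underside. 60 to 105 g.
- mount_c (a point): Centre of the mount ring: a plain steel ring lying flat, 46 mm outside and 34 mm inside diameter, 16 mm high; this point is 8 mm above its underside. 40 to 65 g.
- tray_floor (a point): Centre of the tray's inner floor. The tray is an open aluminium box carried by the sliding arm, inside 104 mm (x) by 160 mm (y), walls 3 mm thick standing 22 mm above this floor. Its floor is 14 mm above the bench. Axes: z up; the arm extends along -y (from the housing to the tray and post); the scale bar lies on the +x side. It moves with the arm.
- post: Upright round steel post, 20 mm in diameter (21 mm at its black cap), at the outer end of the tray, by which the arm is drawn out. Origin on its axis 68 mm above the bench, the height to grip; its top is 24 mm higher, its foot 42 mm lower. It stands 108 mm along -y from the tray's centre, on the tray's centre line, 25 mm from the tray's end wall, and moves with the arm. Its sleeve can turn about its own upright axis, stiffly; that does not matter.
- lock_top (a point): Centre of the top of the round steel lock button, 24 mm in diameter, on the grey housing from which the arm slides. It stands 14 mm above the housing's top (60 mm above the bench) when up and is pushed straight down.
- lock (a joint): Travel of the lock button in m: 0 up (arm locked), 0.007 at its stop. It resists with about 4 N and stays where it is left; from 0.0055 on the arm is free.
- boom (a joint): Extension of the telescoping arm in m: 0 fully in (locked here at the start), range to 0.14. A spring pulls it in with 4 N at 0, rising to 6 N at 0.1, plus about 0.5 N of friction.
- pointer (a point): Tip of the small steel pointer on the tray's side, over the scale bar; moves with the arm. Same axes as the tray.
- mark (a point): Middle of the target line on the scale: the third and last long mark. The scale is a fixed aluminium bar 26 mm wide beside the tray with a black line every 10 mm, long ones at 0, 50 and 100 mm of extension (the pointer starts at the first); three short lines follow the last long one. z up, -y is the direction in which the arm extends: the pointer is at the mark when it has the same y in this frame.
- driver: Bystander: small screwdriver lying on the bench, 110 mm long, to be left alone; origin under its centre.
- board: Bystander: small green circuit board, 60 by 34 by 9 mm, to be left alone; origin under its centre.
- phone: Bystander: black phone lying flat, 62 by 122 by 9 mm, to be left alone; origin under its centre.
- camera: Bystander: black camera body without lens, 62 by 118 by 93 mm, to be left alone; origin under its centre.
- penpot: Bystander: empty black pen pot, 72 mm in diameter, 95 mm high, to be left alone; origin under its centre.
- cap: Bystander: black round lens cap, 68 mm in diameter, 8 mm high, to be left alone; origin under its centre.
- shell: Bystander: open black plastic half shell, 50 by 90 by 22 mm, to be left alone; origin under its centre.
Things that resemble listed ones, but are neither listed nor needed, are in the scene too. Leave any pink look-alike of the part that bears lens_c alone.

How it is judged (in metres and radians):
On the way, in this order (a step that is already met when the one before it is completed fails the run):
1. the three parts lie in the tray, the arm still locked and fully in (x of lens_c in the frame of tray_floor between -0.052 and 0.052 m and y of lens_c in the frame of tray_floor between -0.08 and 0.08 m and z of lens_c in the frame of tray_floor between 0 and 0.045 m and x of battery_c in the frame of tray_floor between -0.052 and 0.052 m and y of battery_c in the frame of tray_floor between -0.08 and 0.08 m and z of battery_c in the frame of tray_floor between 0 and 0.045 m and x of mount_c in the frame of tray_floor between -0.052 and 0.052 m and y of mount_c in the frame of tray_floor between -0.08 and 0.08 m and z of mount_c in the frame of tray_floor between 0 and 0.045 m and value of joint boom below 0.006 m and value of joint lock below 0.004 m), for 0.2 s.
2. the lock button is pushed down (value of joint lock above 0.0055 m), for 0.1 s.
At the end, for the whole second after the job is handed in: the fingers hold the post (over 2 N), the pointer is within 4 mm of the third long mark and still (under 10 mm/s), the button is down, and the centres of the lens barrel, battery and ring are all inside the tray's walls and 0 to 45 mm above its floor (x of lens_c in the frame of tray_floor between -0.052 and 0.052 m and y of lens_c in the frame of tray_floor between -0.08 and 0.08 m and z of lens_c in the frame of tray_floor between 0 and 0.045 m and x of battery_c in the frame of tray_floor between -0.052 and 0.052 m and y of battery_c in the frame of tray_floor between -0.08 and 0.08 m and z of battery_c in the frame of tray_floor between 0 and 0.045 m and x of mount_c in the frame of tray_floor between -0.052 and 0.052 m and y of mount_c in the frame of tray_floor between -0.08 and 0.08 m and z of mount_c in the frame of tray_floor between 0 and 0.045 m and y of pointer in the frame of mark between -0.004 and 0.004 m and velocity of joint boom between -0.01 and 0.01 m/s and value of joint lock above 0.0055 m and contact force between the fingers and post above 2 N); the arm keeps its last pose, push and grip.
It fails at once if something else on the bench was moved more than 30 mm (distance of any of driver, board, phone, camera, penpot, cap, shell from where it was at the start of the episode above 0.03 m).
It also fails if it takes over 72 s, if anything falls off the work surface, if the arm or the gripper's body presses on something with over 40 N, if the wrist force passes 120 N, or if a joint passes its speed limit or range.

## Robot

A 6-joint arm with a two-finger parallel gripper is mounted at the origin on the work surface. World frame = base frame: x ahead of the robot, y to its left, z up, the work surface at z = 0. Lengths are in m, angles in degrees, forces in N, time in s.
With the tool pointing down it reaches from about 0.375 to 0.9 m from the base axis. Payload 3.1 kg.
Tool frame: the origin (TCP) lies at the very end of the fingers, on their centre line; the grasp point (between the pads) lies 19 mm behind it; z points along the fingers, y is the direction in which the jaws open and shut (so a half turn about z gives the same grasp; the last joint's range is limited). The gripper opens to 87 mm and grips with 3 to 60 N. Pads are 19 mm wide; open, the fingers measure 117 mm over their backs; the gripper's body (75 mm by 190 mm) begins 51 mm behind the grasp point.
Start: joints at [59.674, 30.224, 82.088, -0, 67.689, -10.227], TCP at [0.215, 0.587, 0.223] pointing down, gripper open.
Joint ranges: [-176.69, 176.69], [-43.24, 126.21], [12.49, 139.97], [-82, 262], [0, 151.66], [-163.58, 163.58]. Speed limits (degrees/s): [159.86, 159.86, 180, 180, 180, 180].

## Interface

Orientations are given as a 3x3 rotation matrix whose columns are the frame's x, y, z axes.
In Python, from rig import bot gives the robot as it stands. The module is installed in compiled form; this text tells all that it offers.
- The arm moves only by the tool play_rows, never from a script. Its argument "targets" is a list of rows, each a list of 7 numbers: the closure, from 0 (fully open) to 1 (shut), then the shift along the world's x, y, z in m, then the turn, a rotation vector about the world's x, y, z in rad. A call has 1 to 12 rows; each row shifts and turns the commanded pose from where the row before left it; what a row does not reach is not made up. A row lasts 1/8 s, in which the tool goes at most 62.5 mm and 10.7 degrees, less where a joint would pass 70% of its speed; a pose out of reach is approached as far as the arm can. A call with a gripper value outside its range is refused whole. The fingers move at their own pace and stop on an object; the grip force is fixed at half the most. Time passes only in rows, so rows that do not move let the fingers close. It gives the time, the measured TCP pose, the force and the opening at its end, in the units of the state.
- bot.read_state(): the state, without advancing time (a new reading comes with each control period).
- bot.capture(name): name is "side" or "top"; returns the picture (400x640x3 uint8, blue, green, red); there is no depth.
- bot.get_calibration(name): a dict with "fx", "fy", "cx", "cy" (pixels), "R" (3x3) and "t" (3): a world point X has camera coordinates R X + t. Camera axes: x right, y down, z forward; pixel columns grow to the right and rows downward; lengths in m; the calibration is good to about 2 mm. A picture is of the moment at which its call begins. get_calibration takes no time and is no camera call.
- bot.hand_in(): hands the job in, once; it reports no verdict.
The state is a dict: "time_s": time; "joint_positions": joint angles; "qvel": joint speeds; "tau": joint torques, N m; "position": TCP position; "tcp_rot": TCP orientation; "force": force on the tool from outside, world axes, zero at the start; "moment": the same for the moment, N m; "opening": opening from 0.0 (shut) to 1.0 (fully open).
Only numpy, scipy, OpenCV 4.12 (cv2) and the standard library are available. Lean on these libraries where they do the work, as an engineer would, in place of code of your own. Each camera call takes 0.05 s, during which the arm holds its last target. There are 200 camera calls.

## Working session

There is one attempt and no reset: what is moved stays moved. The work goes in short steps, Python scripts to look and compute and a tool call to move; the robot and the scene stay as the last step left them, time stands still between calls to the robot, and variables do not carry over. Pictures are saved under pics/ and viewed, about 8 in all and at most 12, crops included, and the job is handed in when it is done.

Besides the shell and the picture viewer there is one more tool, called after "Call:" as name(argument=value, ...), one argument or row to a line, values as JSON. play_rows: Moves the arm, as the interface text tells. Its arguments: {"type":"object","properties":{"targets":{"type":"array","items":{"type":"array","items":{"type":"number"}}}},"required":["targets"]}

```bash
mkdir -p pics
cat > h.py <<'E'
from rig import bot
import numpy as np, cv2
def ray(cam,u,v,z):
    c=bot.get_calibration(cam);R=np.array(c["R"]);t=np.array(c["t"])
    d=R.T@np.array([(u-c["cx"])/c["fx"],(v-c["cy"])/c["fy"],1]);o=-R.T@t
    return (o+d*(z-o[2])/d[2]).round(4)
def pix(cam,X):
    c=bot.get_calibration(cam);p=np.array(c["R"])@np.array(X)+np.array(c["t"])
    return (c["fx"]*p[0]/p[2]+c["cx"]).round(1),(c["fy"]*p[1]/p[2]+c["cy"]).round(1)
def snap(cam,name,box=None,s=1):
    im=np.array(bot.capture(cam))
    cv2.imwrite(f"pics/{name}_raw.png",im)
    if box: im=im[box[1]:box[3],box[0]:box[2]]
    if s!=1: im=cv2.resize(im,None,fx=s,fy=s,interpolation=cv2.INTER_CUBIC)
    cv2.imwrite(f"pics/{name}.png",im)
E
python3 - <<'E'
from h import *
snap("top","t0",None,1.25);snap("side","s0",None,1.25)
for c in("top","side"):
    k=bot.get_calibration(c);print(c,k, -np.array(k["R"]).T@np.array(k["t"]))
print(bot.read_state())
E
```

```text
top {'fx': 375.1430890038065, 'fy': 375.1430890038065, 'cx': 319.94639412982224, 'cy': 199.68720855847215, 'R': array([[ 2.45433055e-02, -9.99698749e-01, -1.92591704e-04],
       [-9.87666649e-01, -2.42181086e-02, -1.54687019e-01],
       [ 1.54635755e-01,  3.98674717e-03, -9.87963506e-01]]), 't': array([-0.06261508,  0.58164309,  1.07186486])} [ 0.41025763 -0.05278317  1.14892394]
side {'fx': 368.8116218157645, 'fy': 368.8116218157645, 'cx': 313.4425491537551, 'cy': 195.371342489295, 'R': array([[ 0.97219878, -0.23388376, -0.01131047],
       [-0.18959812, -0.75792922, -0.62417613],
       [ 0.13741212,  0.60896772, -0.78120178]]), 't': array([-0.56227949,  0.11193075,  0.98745316])} [ 0.43218126 -0.64799955  0.83490503]
{'time_s': 0.1, 'joint_positions': array([ 5.96719129e+01,  3.02746081e+01,  8.21491615e+01,  3.74168240e-04,
        6.76877814e+01, -1.02264098e+01]), 'qvel': array([-0.01184401, -0.15115598, -0.18116487, -0.05545274, -0.06602529,
        0.00858707]), 'tau': array([ 6.07155448e-05, -4.40983129e+01, -1.77151394e+01,  6.34981901e-02,
        5.34212042e-02, -4.94803908e-05]), 'position': array([0.21443142, 0.58636984, 0.22165844]), 'tcp_rot': array([[-9.39083163e-01,  3.43688573e-01, -9.88318623e-04],
       [ 3.43689814e-01,  9.39081731e-01, -1.67743832e-03],
       [ 3.51595580e-04, -1.91492913e-03, -9.99998105e-01]]), 'force': array([-0.0861422 ,  1.20103736, -0.03430711]), 'moment': array([-0.00719659,  0.0067191 ,  0.01336112]), 'opening': 0.9976861361957574}
```

View pics/t0.png

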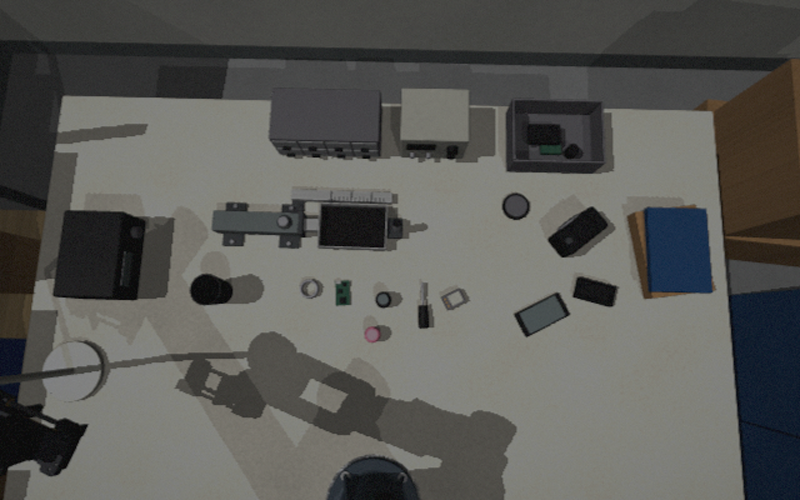

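View pics/s0.png

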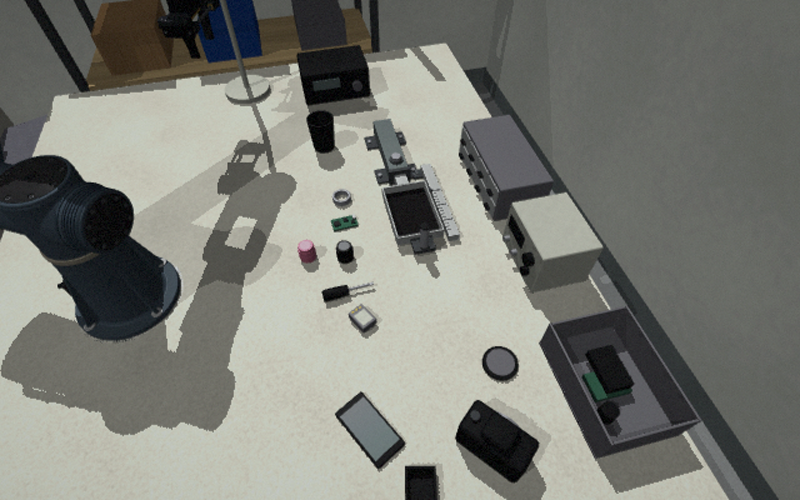

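The top view shows the ring at about (310,288), board (342,292), lens (384,299), pink look-alike (372,334), driver (423,305), battery (455,298), tray (352,226), post (425,227) and button (285,221), in 1.25x pixels. I'll enlarge both views.

Run:
```python
import cv2
a=cv2.imread("pics/t0_raw.png")[145:285,160:390];cv2.imwrite("pics/t0c.png",cv2.convertScaleAbs(cv2.resize(a,None,fx=3.4,fy=3.4,interpolation=2),alpha=1.3))
a=cv2.imread("pics/s0_raw.png")[90:275,230:380];cv2.imwrite("pics/s0c.png",cv2.convertScaleAbs(cv2.resize(a,None,fx=3.2,fy=3.2,interpolation=2),alpha=1.2))
```

```text
(no output)
```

View pics/t0c.png

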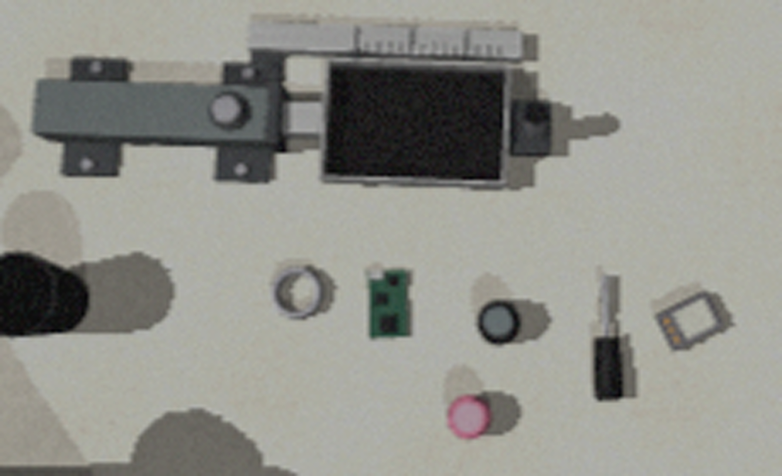

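View pics/s0c.png

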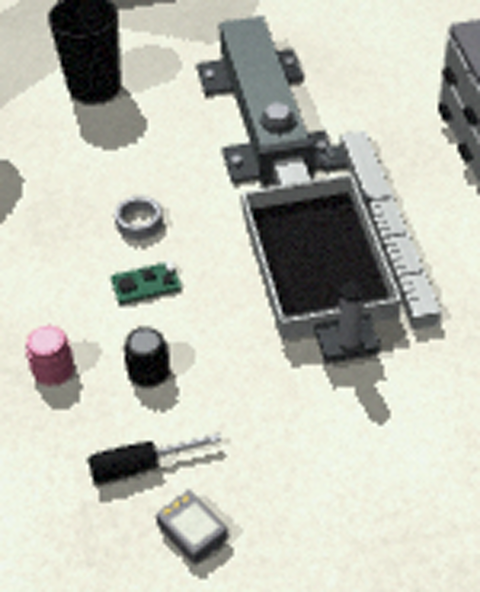

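Run:
```python
from h import *
T=lambda u,v,z:ray("top",160+u/3.4,145+v/3.4,z)
S=lambda u,v,z:ray("side",230+u/3.2,90+v/3.2,z)
for n,t,s,z in [("ring",(299,291),(139,215),.016),("lens",(499,321),(146,341),.042),("batt",(692,320),(193,524),.02),("button",(229,109),(279,112),.06),("post",(537,114),(349,291),.092),
 ("trayTL",(328,66),(350,182),.036),("trayTR",(505,67),(396,302),.036),("trayBR",(505,180),(285,322),.036),("trayBL",(323,180),(246,194),.036),("pink",(469,415),(48,341),.042)]:
    print(n,T(*t,z),S(*s,z))
print("batt corners",[T(*p,.02) for p in [(658,320),(712,290),(726,318),(680,349)]],[S(*p,.02) for p in [(187,490),(228,525),(199,556),(157,518)]])
print("marks",[T(u,40,.02) for u in(358,411,468)])
for n,p in [("driver",(605,340)),("board",(390,302))]: print(n,T(*p,.01))
```

```text
ring [0.4879 0.1667 0.016 ] [0.4912 0.168  0.016 ]
lens [ 0.4645 -0.0125  0.042 ] [ 0.4698 -0.0088  0.042 ]
batt [ 0.4706 -0.1817  0.02  ] [ 0.4752 -0.1812  0.02  ]
button [0.6419 0.2278 0.06  ] [0.6469 0.231  0.06  ]
post [ 0.6371 -0.0412  0.092 ] [ 0.6404 -0.0377  0.092 ]
trayTL [0.6885 0.1478 0.036 ] [0.6955 0.1421 0.036 ]
trayTR [ 0.6915 -0.0109  0.036 ] [ 0.6929 -0.0142  0.036 ]
trayBR [ 0.5889 -0.0139  0.036 ] [ 0.592  -0.0125  0.036 ]
trayBL [0.585  0.1469 0.036 ] [0.5943 0.1507 0.036 ]
pink [0.3839 0.0107 0.042 ] [0.3879 0.0117 0.042 ]
batt corners [array([ 0.4699, -0.1518,  0.02  ]), array([ 0.4975, -0.1992,  0.02  ]), array([ 0.4731, -0.2117,  0.02  ]), array([ 0.445 , -0.1714,  0.02  ])] [array([ 0.4766, -0.1497,  0.02  ]), array([ 0.5017, -0.1887,  0.02  ]), array([ 0.4742, -0.2098,  0.02  ]), array([ 0.4487, -0.1691,  0.02  ])]
marks [array([0.7175, 0.1245, 0.02  ]), array([0.7187, 0.0762, 0.02  ]), array([0.72  , 0.0242, 0.02  ])]
driver [ 0.4516 -0.1058  0.01  ]
board [0.4805 0.0863 0.01  ]
```

The two cameras agree to about 5 mm, and the sizes check out (tray 103 x 160, marks 50 mm apart). Averaged positions in m:
- **Ring:** (.4895, .167)
- **Lens:** (.467, -.011)
- **Battery:** (.473, -.1815), short axis about 33° from x
- **Tray centre:** (.641, .067)
- **Post:** (.639, -.040)
- **Button:** (.644, .229)

I'll start with the ring.

Call:
play_rows(
  targets=[
    [0,0.0275,-0.042,0,0,0,-0.1222],
    [0,0.0275,-0.042,0,0,0,-0.1222],
    [0,0.0275,-0.042,0,0,0,-0.1222],
    [0,0.0275,-0.042,0,0,0,-0.1222],
    [0,0.0275,-0.042,0,0,0,-0.1222],
    [0,0.0275,-0.042,0,0,0,-0.1222],
    [0,0.0275,-0.042,0,0,0,-0.1222],
    [0,0.0275,-0.042,0,0,0,-0.1222],
    [0,0.0275,-0.042,0,0,0,-0.1222],
    [0,0.0275,-0.042,0,0,0,-0.1222],
    [0,0,0,-0.05,0,0,0],
    [0,0,0,0,0,0,0],
  ],
)

```text
time_s: 1.6
position: [0.4866, 0.1659, 0.1695]
tcp_rot: [[0.003, 1.0, -0.01], [1.0, -0.003, -0.001], [-0.001, -0.01, -1.0]]
force: [0.0, -0.3, 0.1]
opening: 1.0
```

Call:
play_rows(
  targets=[
    [0,0.003,0.001,-0.05,0,0,0],
    [0,0,0,-0.05,0,0,0],
    [0,0,0,-0.04,0,0,0],
    [0,0,0,-0.015,0,0,0],
    [0,0,0,-0.008,0,0,0],
    [0.2,0,0,0,0,0,0],
    [0.7,0,0,0,0,0,0],
    [1,0,0,0,0,0,0],
    [1,0,0,0,0,0,0],
    [1,0,0,0,0,0,0],
    [1,0,0,0,0,0,0],
  ],
)

```text
time_s: 2.98
position: [0.4925, 0.1679, 0.0098]
tcp_rot: [[0.002, 1.0, -0.0], [1.0, -0.002, -0.0], [-0.0, -0.0, -1.0]]
force: [-0.5, 0.0, 3.5]
opening: 0.514
```

Opening is 0.514 (45 mm), which fits the ring, but only 6 mm of it is gripped. I'll reopen slightly, go 6 mm lower and regrip.

Call:
play_rows(
  targets=[
    [0.3,0,0,0,0,0,0],
    [0.3,0,0,0,0,0,0],
    [0.3,0,0,-0.003,0,0,0],
    [0.3,0,0,-0.003,0,0,0],
    [0.3,0,0,0,0,0,0],
    [1,0,0,0,0,0,0],
    [1,0,0,0,0,0,0],
    [1,0,0,0,0,0,0],
    [1,0,0,0,0,0,0],
  ],
)

```text
time_s: 4.1
position: [0.4928, 0.1679, 0.0036]
tcp_rot: [[0.002, 1.0, 0.0], [1.0, -0.002, 0.0], [0.0, 0.0, -1.0]]
force: [0.6, -0.7, 1.2]
opening: 0.512
```

Call:
play_rows(
  targets=[
    [1,0,0,0.01,0,0,0],
    [1,0,0,0.03,0,0,0],
    [1,0,0,0.05,0,0,0],
    [1,0.0,0,0.02,0,0,0],
    [1,0,0,0,0,0,0],
  ],
)

```text
time_s: 4.72
position: [0.494, 0.1681, 0.1157]
tcp_rot: [[0.002, 1.0, 0.005], [1.0, -0.002, 0.001], [0.001, 0.005, -1.0]]
force: [0.1, 0.5, -0.7]
opening: 0.517
```

Call:
play_rows(
  targets=[
    [1,0.03,-0.021,0,0,0,0],
    [1,0.04,-0.028,0,0,0,0],
    [1,0.04,-0.028,0,0,0,0],
    [1,0.027,-0.019,0,0,0,0],
    [1,0.01,-0.007,0,0,0,0],
    [1,0,0,-0.03,0,0,0],
    [1,0,0,-0.03,0,0,0],
    [1,0,0,-0.02,0,0,0],
    [1,0,0,0,0,0,0],
    [1,0,0,0,0,0,0],
  ],
)

```text
time_s: 5.98
position: [0.6402, 0.0652, 0.0342]
tcp_rot: [[0.002, 1.0, 0.001], [1.0, -0.002, -0.0], [-0.0, 0.001, -1.0]]
force: [0.1, 0.2, 0.4]
opening: 0.516
```

Run:
```python
from h import *
snap("side","s1",(230,60,400,240),3.2)
```

```text
(no output)
```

View pics/s1.png

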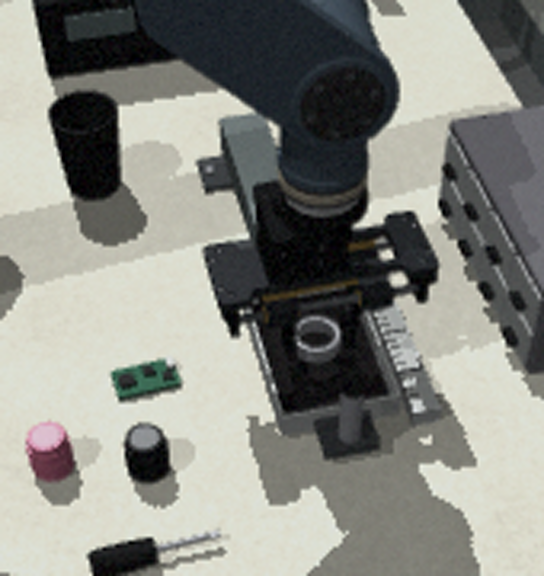

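The ring hangs centred over the tray between the fingers, at about (317,338) in the crop. I'll lower it 14 mm and open partway.

Call:
play_rows(
  targets=[
    [1,0,0,-0.008,0,0,0],
    [1,0,0,-0.006,0,0,0],
    [1,0,0,0,0,0,0],
    [0.38,0,0,0,0,0,0],
    [0.38,0,0,0,0,0,0],
    [0.38,0,0,0,0,0,0],
    [0.38,0,0,0.03,0,0,0],
    [0.38,0,0,0.05,0,0,0],
    [0,-0.01,-0.005,0.05,0,0,0],
    [0,-0.05,-0.02,0,0,0,0],
    [0,-0.06,-0.02,0,0,0,0],
    [0,-0.05,-0.03,0,0,0,0],
  ],
)

```text
time_s: 7.52
position: [0.4682, -0.0098, 0.15]
tcp_rot: [[0.0, 1.0, 0.0], [1.0, -0.0, -0.0], [-0.0, 0.0, -1.0]]
force: [0.3, -1.3, -0.6]
opening: 0.964
```

Call:
play_rows(
  targets=[
    [0.25,-0.001,-0.001,-0.03,0,0,0],
    [0.25,0,0,-0.04,0,0,0],
    [0.25,0,0,-0.04,0,0,0],
    [0.25,0,0,-0.02,0,0,0],
    [0.25,0,0,-0.01,0,0,0],
    [0.25,0,0,0,0,0,0],
    [1,0,0,0,0,0,0],
    [1,0,0,0,0,0,0],
    [1,0,0,0,0,0,0],
    [1,0,0,0,0,0,0],
    [1,0,0,0,0,0,0],
  ],
)

```text
time_s: 8.9
position: [0.4691, -0.0107, 0.0099]
tcp_rot: [[0.002, 1.0, -0.0], [1.0, -0.002, 0.0], [0.0, -0.0, -1.0]]
force: [-1.0, 0.0, 6.1]
opening: 0.43
```

Call:
play_rows(
  targets=[
    [1,0,0,0.01,0,0,0],
    [1,0,0,0.03,0,0,0],
    [1,0,0,0.05,0,0,0],
    [1,0.0,0,0.02,0,0,0],
    [1,0,0,0,0,0,0],
  ],
)

```text
time_s: 9.52
position: [0.4708, -0.0111, 0.1213]
tcp_rot: [[0.002, 1.0, 0.005], [1.0, -0.002, -0.001], [-0.001, 0.005, -1.0]]
force: [0.2, 1.0, -2.0]
opening: 0.429
```

Call:
play_rows(
  targets=[
    [1,0.03,0.005,0,0,0,0],
    [1,0.045,0.008,0,0,0,0],
    [1,0.045,0.008,0,0,0,0],
    [1,0.035,0.006,0,0,0,0],
    [1,0.015,0.002,0,0,0,0],
    [1,0,0,-0.03,0,0,0],
    [1,0,0,-0.03,0,0,0],
    [1,0,0,-0.02,0,0,0],
    [1,0,0,0,0,0,0],
    [1,0,0,0,0,0,0],
  ],
)

```text
time_s: 10.78
position: [0.6401, 0.018, 0.0399]
tcp_rot: [[0.002, 1.0, 0.001], [1.0, -0.002, -0.0], [-0.0, 0.001, -1.0]]
force: [0.1, 0.2, -0.5]
opening: 0.429
```

Call:
play_rows(
  targets=[
    [1,0,0,-0.008,0,0,0],
    [1,0,0,-0.006,0,0,0],
    [1,0,0,0,0,0,0],
    [0.4,0,0,0,0,0,0],
    [0.4,0,0,0,0,0,0],
    [0.4,0,0,0,0,0,0],
    [0.4,0,0,0.03,0,0,0],
    [0.4,0,0,0.05,0,0,0],
    [0.3,0,0,0.05,0,0,0],
    [0,-0.03,-0.03,0,0,0,0.1],
    [0,-0.035,-0.045,0,0,0,0.12],
    [0,-0.035,-0.045,0,0,0,0.12],
  ],
)

```text
time_s: 12.28
position: [0.5387, -0.1027, 0.1561]
tcp_rot: [[-0.337, 0.942, 0.001], [0.942, 0.337, -0.001], [-0.001, 0.001, -1.0]]
force: [0.8, -0.6, -0.0]
opening: 0.943
```

Call:
play_rows(
  targets=[
    [0,-0.035,-0.045,0,0,0,0.12],
    [0,-0.032,-0.035,0,0,0,0.116],
    [0,0,0,-0.03,0,0,0],
    [0,0,0,0,0,0,0],
    [0,0,0,0,0,0,0],
  ],
)

```text
time_s: 12.9
position: [0.473, -0.1817, 0.1261]
tcp_rot: [[-0.543, 0.839, 0.001], [0.839, 0.543, -0.0], [-0.001, 0.0, -1.0]]
force: [-0.5, 0.3, 0.2]
opening: 0.999
```

Run:
```python
from h import *
snap("side","s2",(230,85,400,265),3.2)
```

```text
(no output)
```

View pics/s2.png

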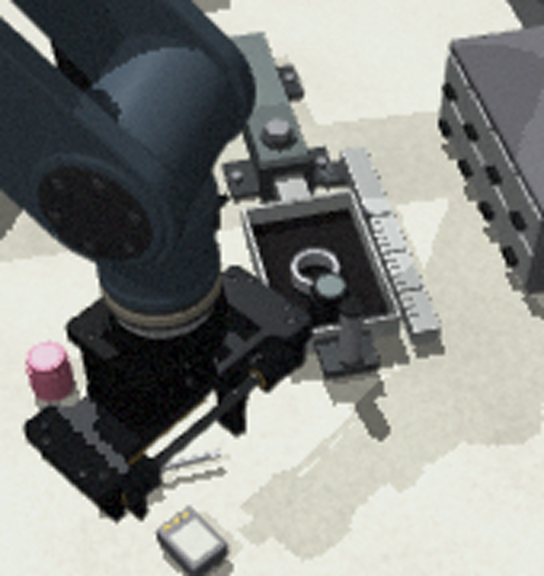

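Ring at (315,267) and lens at (330,287) both stand in the tray; the gripper is over the battery at (193,540). I'll go down and grip it.

Call:
play_rows(
  targets=[
    [0.1,0,0,-0.03,0,0,0],
    [0.1,0,0,-0.04,0,0,0],
    [0.1,0,0,-0.03,0,0,0],
    [0.1,0,0,-0.015,0,0,0],
    [0.1,0,0,-0.006,0,0,0],
    [0.1,0,0,0,0,0,0],
    [1,0,0,0,0,0,0],
    [1,0,0,0,0,0,0],
    [1,0,0,0,0,0,0],
    [1,0,0,0,0,0,0],
    [1,0,0,0,0,0,0],
    [1,0,0,0,0,0,0],
  ],
)

```text
time_s: 14.45
position: [0.4725, -0.1819, 0.0046]
tcp_rot: [[-0.543, 0.84, 0.0], [0.84, 0.543, -0.0], [-0.0, 0.0, -1.0]]
force: [-0.4, 0.6, 1.8]
opening: 0.416
```

Call:
play_rows(
  targets=[
    [1,0,0,0.01,0,0,0],
    [1,0,0,0.03,0,0,0],
    [1,0,0,0.05,0,0,0],
    [1,0.0,0,0.04,0,0,0],
    [1,0,0,0.02,0,0,0],
    [1,0,0,0.0,0,0,0],
  ],
)

```text
time_s: 15.2
position: [0.4732, -0.1823, 0.1564]
tcp_rot: [[-0.543, 0.84, 0.004], [0.84, 0.543, -0.002], [-0.004, 0.002, -1.0]]
force: [0.1, -0.5, -1.3]
opening: 0.417
```

Call:
play_rows(
  targets=[
    [1,0.024,0.0426,0,0,0,-0.082],
    [1,0.024,0.0426,0,0,0,-0.082],
    [1,0.024,0.0426,0,0,0,-0.082],
    [1,0.024,0.0426,0,0,0,-0.082],
    [1,0.024,0.0426,0,0,0,-0.082],
    [1,0.024,0.0426,0,0,0,-0.082],
    [1,0.024,0.0426,0,0,0,-0.082],
    [1,0,0,-0.04,0,0,0],
    [1,0,0,-0.04,0,0,0],
    [1,0,0,-0.03,0,0,0],
    [1,0,0,-0.01,0,0,0],
    [1,0,0,0,0,0,0],
  ],
)

```text
time_s: 16.7
position: [0.6396, 0.1163, 0.0334]
tcp_rot: [[0.0, 1.0, -0.003], [1.0, -0.0, -0.0], [-0.0, -0.003, -1.0]]
force: [1.3, -0.3, -1.8]
opening: 0.417
```

Call:
play_rows(
  targets=[
    [1,0,0,-0.007,0,0,0],
    [1,0,0,-0.005,0,0,0],
    [1,0,0,0,0,0,0],
    [0.42,0,0,0,0,0,0],
    [0.42,0,0,0,0,0,0],
    [0.42,0,0,0,0,0,0],
    [0.42,0,0,0.03,0,0,0],
    [0.42,0,0,0.05,0,0,0],
    [0.42,0,0,0.04,0,0,0],
    [1,0.001,0.03,0,0,0,0],
    [1,0.002,0.05,0,0,0,0],
    [1,0.001,0.033,0,0,0,0],
  ],
)

```text
time_s: 18.2
position: [0.6444, 0.2312, 0.143]
tcp_rot: [[-0.001, 1.0, 0.001], [1.0, 0.0, 0.001], [0.001, 0.001, -1.0]]
force: [0.6, 0.5, -0.3]
opening: 0.325
```

Call:
play_rows(
  targets=[
    [1,0,0,-0.02,0,0,0],
    [1,0,0,-0.02,0,0,0],
    [1,0,0,-0.01,0,0,0],
    [1,0,0,0,0,0,0],
    [1,0,0,0,0,0,0],
  ],
)

```text
time_s: 18.82
position: [0.645, 0.2287, 0.0928]
tcp_rot: [[0.001, 1.0, 0.001], [1.0, -0.001, 0.0], [0.0, 0.001, -1.0]]
force: [0.6, 0.2, 0.1]
opening: 0.008
```

Run:
```python
from h import *
snap("side","s3",(250,85,380,225),4)
s=bot.read_state();print(s["position"],s["force"],s["opening"])
print(pix("side",s["position"]),pix("top",s["position"]))
```

```text
[0.6451846  0.22889744 0.09318569] [ 0.13766959 -0.57476919 -0.18699451] 0.006341924625392468
(np.float64(316.8), np.float64(117.2)) (np.float64(224.2), np.float64(173.5))
```

View pics/s3.png

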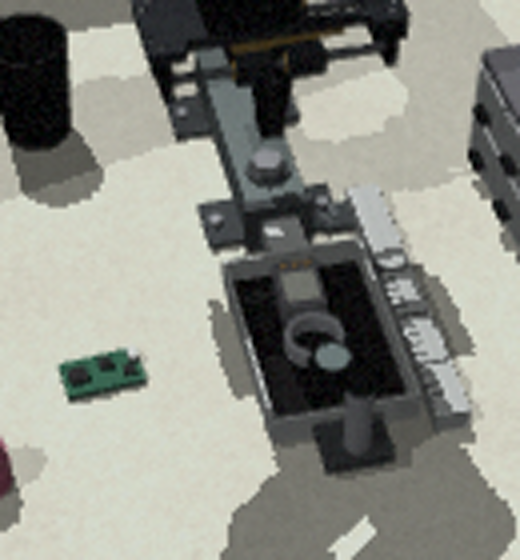

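Battery, ring and lens all lie in the tray. The closed fingers at (270,130) are right above the button at (270,163), so I'll press down gently.

Call:
play_rows(
  targets=[
    [1,0,0,-0.02,0,0,0],
    [1,0,0,-0.01,0,0,0],
    [1,0,0,-0.003,0,0,0],
    [1,0,0,-0.002,0,0,0],
    [1,0,0,-0.002,0,0,0],
    [1,0,0,0,0,0,0],
  ],
)

```text
time_s: 19.62
position: [0.6448, 0.2296, 0.0555]
tcp_rot: [[-0.0, 1.0, 0.001], [1.0, 0.0, 0.0], [0.0, 0.001, -1.0]]
force: [0.6, 0.2, -0.6]
opening: 0.006
```

Call:
play_rows(
  targets=[
    [1,0,0,-0.001,0,0,0],
    [1,0,0,-0.001,0,0,0],
    [1,0,0,0,0,0,0],
  ],
)

```text
time_s: 20.0
position: [0.6451, 0.2296, 0.0538]
tcp_rot: [[0.0, 1.0, 0.001], [1.0, -0.0, 0.0], [0.0, 0.001, -1.0]]
force: [-0.8, -0.3, 3.5]
opening: 0.008
```

Call:
play_rows(
  targets=[
    [1,0,0,-0.0015,0,0,0],
    [1,0,0,-0.0015,0,0,0],
    [1,0,0,0,0,0,0],
  ],
)

```text
time_s: 20.38
position: [0.6451, 0.2296, 0.0533]
tcp_rot: [[-0.0, 1.0, 0.002], [1.0, 0.0, 0.0], [0.0, 0.002, -1.0]]
force: [-4.4, -1.5, 14.4]
opening: 0.006
```

Call:
play_rows(
  targets=[
    [1,0,0,-0.001,0,0,0],
    [1,0,0,-0.001,0,0,0],
    [1,0,0,0,0,0,0],
  ],
)

```text
time_s: 20.75
position: [0.6452, 0.2296, 0.0532]
tcp_rot: [[-0.0, 1.0, 0.002], [1.0, 0.0, 0.0], [0.0, 0.002, -1.0]]
force: [-7.4, -1.0, 22.7]
opening: 0.002
```

The button is at its stop: z = 0.0533 with 23 N. Next is the post.

Call:
play_rows(
  targets=[
    [1,0,0,0.03,0,0,0],
    [0.8,0,0,0.05,0,0,0],
    [0.5,0,0,0.04,0,0,0],
    [0.2,-0.001,-0.045,0,0,0,0],
    [0,-0.001,-0.05,0,0,0,0],
    [0,-0.001,-0.05,0,0,0,0],
    [0,-0.001,-0.05,0,0,0,0],
    [0,-0.001,-0.05,0,0,0,0],
    [0,0,-0.024,0,0,0,0],
    [0,0,0,-0.02,0,0,0],
    [0,0,0,0,0,0,0],
    [0,0,0,0,0,0,0],
  ],
)

```text
time_s: 22.25
position: [0.6397, -0.0388, 0.1486]
tcp_rot: [[-0.001, 1.0, 0.0], [1.0, 0.001, 0.0], [0.0, 0.0, -1.0]]
force: [0.6, 0.1, 0.6]
opening: 0.998
```

Run:
```python
from h import *
snap("side","s4",(220,60,400,230),3.2)
s=bot.read_state();print(s["position"],s["force"],s["opening"])
```

```text
[ 0.6399585  -0.03884294  0.1490254 ] [ 0.30316821 -0.9530386  -0.01392968] 0.991723364724569
```

View pics/s4.png

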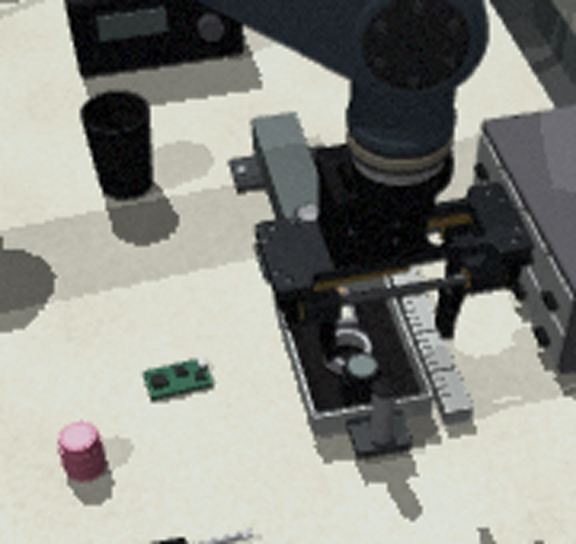

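Fingers stand to either side over the post at (385,405). Descending to grip.

Call:
play_rows(
  targets=[
    [0,0,-0.001,-0.03,0,0,0],
    [0,0,0,-0.03,0,0,0],
    [0,0,0,-0.025,0,0,0],
    [0,0,0,-0.01,0,0,0],
    [0,0,0,-0.005,0,0,0],
    [0.5,0,0,0,0,0,0],
    [1,0,0,0,0,0,0],
    [1,0,0,0,0,0,0],
    [1,0,0,0,0,0,0],
    [1,0,0,0,0,0,0],
    [1,0,0,0,0,0,0],
    [1,0,0,0,0,0,0],
  ],
)

```text
time_s: 23.8
position: [0.6394, -0.0406, 0.0485]
tcp_rot: [[-0.0, 1.0, -0.0], [1.0, 0.0, 0.0], [0.0, -0.0, -1.0]]
force: [0.2, 0.2, -0.4]
opening: 0.288
```

Call:
play_rows(
  targets=[
    [1,0,0,0,0,0,0],
    [1,0,0,0,0,0,0],
    [1,0,0,0,0,0,0],
  ],
)

```text
time_s: 24.18
position: [0.6415, -0.0408, 0.0487]
tcp_rot: [[0.0, 1.0, 0.004], [1.0, -0.0, -0.0], [-0.0, 0.004, -1.0]]
force: [5.6, 0.7, -2.6]
opening: 0.223
```

Call:
play_rows(
  targets=[
    [1,0.002,0,0,0,0,0],
    [1,0.002,0,0,0,0,0],
    [1,0,-0.003,0,0,0,0],
    [1,0,-0.005,0,0,0,0],
    [1,0,-0.006,0,0,0,0],
    [1,0,-0.006,0,0,0,0],
    [1,0,0,0,0,0,0],
    [1,0,0,0,0,0,0],
  ],
)

```text
time_s: 25.18
position: [0.6413, -0.0591, 0.0486]
tcp_rot: [[0.0, 1.0, -0.004], [1.0, -0.0, 0.003], [0.003, -0.004, -1.0]]
force: [-3.9, 3.8, 3.9]
opening: 0.225
```

Call:
play_rows(
  targets=[
    [1,-0.001,-0.004,0,0,0,0],
    [1,-0.0005,-0.007,0,0,0,0],
    [1,0,-0.009,0,0,0,0],
    [1,0,-0.01,0,0,0,0],
    [1,0,-0.01,0,0,0,0],
    [1,0,-0.01,0,0,0,0],
    [1,0,-0.01,0,0,0,0],
    [1,0,-0.008,0,0,0,0],
    [1,0,-0.006,0,0,0,0],
    [1,0,-0.003,0,0,0,0],
    [1,0,0,0,0,0,0],
    [1,0,0,0,0,0,0],
  ],
)

```text
time_s: 26.68
position: [0.6406, -0.1355, 0.0486]
tcp_rot: [[0.0, 1.0, -0.003], [1.0, -0.0, 0.004], [0.004, -0.003, -1.0]]
force: [-1.1, 5.8, 4.2]
opening: 0.227
```

Call:
play_rows(
  targets=[
    [1,0,-0.002,0,0,0,0],
    [1,0,-0.002,0,0,0,0],
    [1,0,-0.001,0,0,0,0],
    [1,0,0,0,0,0,0],
    [1,0,0,0,0,0,0],
  ],
)

```text
time_s: 27.3
position: [0.6406, -0.1402, 0.0486]
tcp_rot: [[0.0, 1.0, -0.003], [1.0, -0.0, 0.004], [0.004, -0.003, -1.0]]
force: [-1.0, 6.0, 3.7]
opening: 0.225
```

Run:
```python
from h import *
snap("top","t5",(200,135,350,225),5.2);snap("side","s5",(270,110,370,225),5)
s=bot.read_state();print(s["position"],s["force"],s["opening"],s["qvel"])
```

```text
[ 0.64055033 -0.1401615   0.04857012] [-1.27240085  6.44109353  3.56555221] 0.22549788511291594 [-0.05131999  0.01412581  0.03577679  0.00030374  0.07183153  0.06466506]
```

View pics/s5.png

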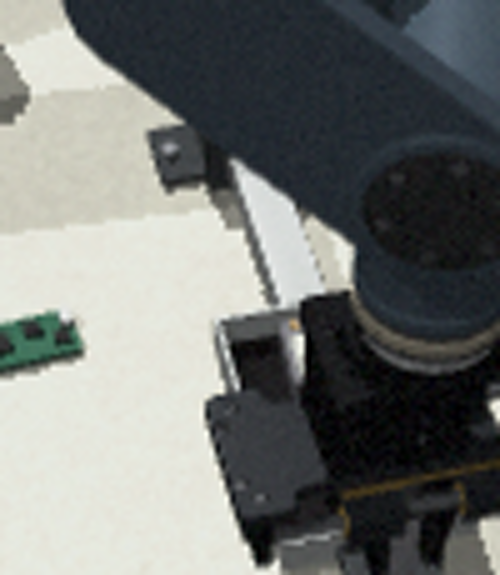

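View pics/t5.png

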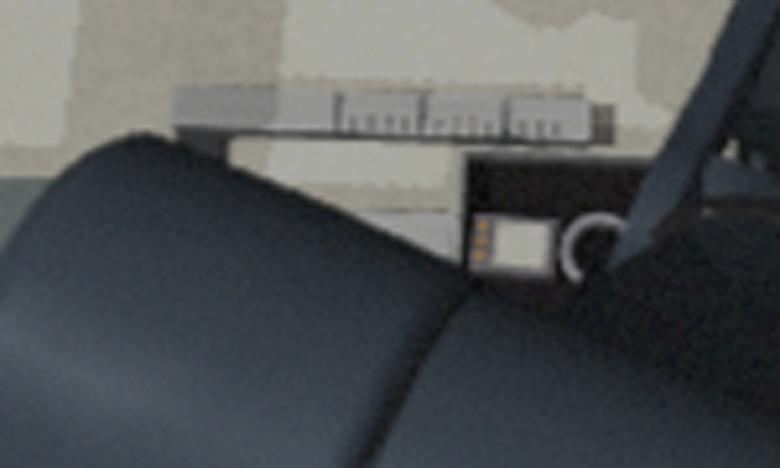

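The parts are still in the tray: battery (520,247) and ring (600,250), with the lens hidden by the arm. By the encoder the draw is 99.4 mm. I'll check it against how far the tray edge moved between the images.

Run:
```python
from h import *
a=cv2.imread("pics/t0_raw.png",0).astype(float);b=cv2.imread("pics/t5_raw.png",0).astype(float)
p=a[167:180,245:270].mean(0);q=b[168:181,278:303].mean(0)
print(p.round());print(q.round())
def edge(r,o):  # wall -> dark floor edge, half level, subpixel
    d=np.diff(r);i=d.argmin();s=slice(max(i-1,0),i+2);w=-d[s];return o+((np.arange(len(d))[s]+.5)*w).sum()/w.sum()
e0,e1=edge(p,245),edge(q,278)
y0,y1=ray("top",e0,173.5,.036),ray("top",e1,174.5,.036);print(e0,e1,y0,y1,y1-y0)
```

```text
[ 97. 109. 109. 109. 109. 109. 109. 109. 110. 107.  93.  62.  26.  15.
  15.  14.  14.  17.  19.  21.  22.  21.  19.  20.  21.]
[149. 150. 150. 152. 152. 149. 149. 147. 144. 144. 114.  53.  23.  39.
  49.  47.  47.  62.  67.  68.  65.  66.  65.  63.  64.]
256.2458292443572 288.49681933842237 [0.6602 0.147  0.036 ] [0.6595 0.049  0.036 ] [-0.0007 -0.098   0.    ]
```

The image gives 98 mm (±1.5) and the encoder 99.4. I'll nudge 1 mm further, let it settle and hand in.

Call:
play_rows(
  targets=[
    [1,0,-0.001,0,0,0,0],
    [1,0,0,0,0,0,0],
    [1,0,0,0,0,0,0],
    [1,0,0,0,0,0,0],
    [1,0,0,0,0,0,0],
    [1,0,0,0,0,0,0],
  ],
)

```text
time_s: 28.15
position: [0.6406, -0.1411, 0.0485]
tcp_rot: [[0.0, 1.0, -0.003], [1.0, -0.0, 0.004], [0.004, -0.003, -1.0]]
force: [-1.1, 6.2, 4.9]
opening: 0.228
```

Run:
```python
from h import *
s=bot.read_state();print(s["time_s"],s["position"],s["force"],s["opening"],s["qvel"].round(2))
print(bot.hand_in())
```

```text
28.15 [ 0.64056184 -0.1410666   0.0485388 ] [-1.07578475  6.23438314  4.94722976] 0.22797037765980704 [ 0.06  0.01 -0.06  0.06  0.01 -0.03]
the job is handed in; nothing more can be done
None
```

I put the ring, lens barrel and battery in the tray, pushed the lock button to its stop, and drew the arm out by the post. I handed in at 28.2 s, still holding the post; no verdict is reported.

- **Extension:** the encoder reads 100.3 mm from where I gripped the post. The image check just before the last 1 mm nudge gave 98 mm (±1.5) against 99.4 mm by encoder. Both are within the 4 mm tolerance, but I never saw the pointer itself against the mark.
- **Lock button:** it stopped at z = 0.0533 m under about 23 N, as expected for full travel. No picture showed it after the press.
- **Hold:** the gripper opening was about 20 mm on the post with about 6 N of spring pull, and the arm was still.
- **Parts:** all three were seen in the tray before the press. In the final pictures the battery and ring were visible, but the lens barrel was hidden behind the arm.
- **Bystanders:** I touched nothing else on purpose, but did not measure the other items afterwards.

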